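# Open the clamp board for a sheet change

### The arm

A 7-joint arm with a two-finger parallel gripper is mounted at the origin on the work surface. World frame = base frame: x ahead of the robot, y to its left, z up, the work surface at z = 0. Lengths are in m, angles in degrees, forces in N, time in s.
With the tool pointing down it reaches from about 0.35 to 0.9 m from the base axis. Payload 19.9 kg.
Tool frame: the origin (TCP) lies between the finger pads; the fingertips stand 8 mm ahead of it and the grasp point (between the pads) lies 11 mm behind it; z points along the fingers, y is the line along which they close (so a half turn about z gives the same grasp; the last joint's range is limited). The gripper opens to 94 mm and grips with 3 to 60 N. Pads are 16 mm wide; open, the fingers measure 119 mm over their backs; the gripper's body (75 mm by 177 mm) begins 78 mm behind the grasp point.
Start: joints at [-66.033, 23.915, -0.59, 92.452, 0.269, 63.638, -3.037], TCP at [0.277, 0.56, 0.191] pointing down, gripper open.
Joint ranges: [-161.28, 161.28], [-22.2, 115.67], [-73.04, 71.86], [3.21, 147.25], [-68.34, 248.33], [10.77, 114.83], [-161.83, 161.83]. Speed limits (degrees/s): [108.29, 108.29, 136.94, 136.94, 172.46, 172.46, 172.46].

### API

Orientations are given as [roll, pitch, yaw] about the fixed x, y, z axes, in that order (R = Rz(yaw) Ry(pitch) Rx(roll)).
In Python, from station import arm gives the robot as it stands.
- The arm moves only by the tool move_arm, never from a script. Its argument "motion" is a list of rows, each an object with "xyz": the shift along the tool's x, y, z in cm, a list of three; "yaw": the turn about the tool's z in degrees; "claw": the finger opening in cm, from 0 to 9.4. A call has exactly 5 rows; each row shifts and turns the commanded pose from where the row before left it, along the tool's axes as they then stand; what a row does not reach is not made up. A row lasts 1/8 s, in which the tool goes at most 62.5 mm and 10.7 degrees, less where a joint would pass 70% of its speed; a pose out of reach is approached as far as the arm can. A call is refused whole if a number of a shift passes 6.25 or a number of a turn 10.7, either way. A call with a gripper value outside its range is refused whole. The fingers move at their own pace and stop on an object; "grip_force" is the grip in N (left out, the last holds). Time passes only in rows, so rows that do not move let the fingers close, or fill a call up. It gives the time, the measured TCP pose, the force, the opening and the grip force at its end, in the units of the state.
- arm.state(): the state, without advancing time (a new reading comes with each control period).
- arm.snapshot(name): name is "side" or "top"; returns a dict with "color" (384x512x3 uint8, red, green, blue), "fovy" (degrees; the focal length in pixels is half the picture's height over the tangent of half this angle, whatever the lens; pixels are square), "cx", "cy" (the principal point, pixels), "dist_coeffs" ([k1, k2, p1, p2, k3] as OpenCV has them; the pictures are not rectified), "camera_from_world" (4x4, takes a point from world to camera coordinates). Camera axes: x right, y down, z forward; pixel columns grow to the right and rows downward; lengths in m; the calibration is good to about 2 mm. A picture is of the moment at which its call begins. There is no depth.
- arm.job_done(): hands the job in; it is judged then, once.
The state is a dict: "t": time; "joint_positions": joint angles; "qd": joint speeds; "joint_efforts": joint torques, N m; "tcp_pos": TCP position; "eef_rot": TCP orientation; "force": force on the tool from outside, world axes, zero at the start; "ft_torque": the same for the moment, N m; "opening": opening from 0.0 (shut) to 1.0 (fully open); "gripper_force": force on a finger pad.
Only numpy, scipy, OpenCV 4.12 (cv2) and the standard library are available. Lean on these libraries where they do the work, as an engineer would, in place of code of your own. Each camera call takes 0.05 s, during which the arm holds its last target. There are 200 camera calls.

### The job

Clear and open the drawing clamp board so that I can change the sheet: take the steel weight with the upright eye off the sheet and hang it by its eye on the peg of the peg stand, and let go of it. Then pull the spring latch on the end of the clamp bar sideways, lift that end of the bar off its ball by about a hand's breadth (10 cm), and finish while still holding the bar up like that with the gripper, keeping everything else where it is.

Things in the scene. Friction and masses are not known exactly. Their poses are not given: they have to be found in the camera images.
- weight_eye (a point): Centre of the eye (30 mm hole) of the steel sheet weight standing on the board; underside 60 mm below. x is the eye's axis (normal of the upright plate), z up; both ways round are alike. The plate is 8 mm thick (x), 50 mm wide (y), solid from 15 to 54 mm (its top) above this point: hold it there.
- weight: The same weight as a whole, loose, 0.2 to 0.35 kg: a dark foot block 36 (x) x 60 (y) x 20 mm carrying the bare steel eye plate. Origin at the centre of its underside, axes as for weight_eye.
- hook_seat (a point): Middle of the stand's level steel peg (rod 8 mm thick), on its axis, 150 mm above the table. It runs along x: 45 mm to +x stands the wooden post; to -x (roughly towards the robot) it is level for 40 mm, then turns up and ends 50 mm from here, 10 mm higher. z up. The weight goes on from the -x end and hangs here with its eye centre 11 mm below this point.
- hook: The fixed peg stand, left or right of the board: round wooden base 100 mm across, 12 mm thick, with a post 16 mm thick in its middle, no higher than the peg. Origin at the centre of its underside, axes as for hook_seat.
- board: Fixed plywood clamp board, 300 (x) x 400 (y) x 18 mm, with a paper sheet on top; origin at the centre of its underside, z up. The clamp bar lies along its y axis, 75 mm from the centre on the +x (far) side.
- bar_hinge (a point): Point on the hinge axis of the clamp bar, at the bar's +y end, 30 mm above the table; axes as the board's. The hinge axis is along x. The bar reaches from here 280 mm along -y to the middle of the coupler over the ball.
- bar_lift (a joint): Angle of the clamp bar, a dark steel bar 32 x 12 mm, about 0.45 kg, with a dark steel coupler housing (52 x 56 mm, its top 66 mm above the table) at its free (-y) end over the ball. 0 lying on the board, grows as the free end is raised (0.36 rad lifts it 100 mm), limit 1.2. It falls by its own weight when let go.
- latch_tab (a point): Grip point of the spring latch, 98 mm above the table while the bar is down: in a black upright tab 12 mm thick (x), 36 mm wide (y), from 24 mm below this point (steel plate there) to 20 mm above. Axes as the board's while the bar is down. The tab moves along the board's -x (roughly towards the robot) to unlatch; it sits on the bar and lifts the bar with it.
- latch (a joint): Travel of the latch: 0 latched, 0.014 m fully pulled along the board's -x. A spring pulls it back: 3 N at 0, about 7 N fully pulled. A plate under the ball holds the bar down until the latch is pulled about 8 mm; keep it pulled until the bar end has risen about 25 mm.
- ball_top (a point): Top of the fixed steel ball, 28 mm across, under the coupler, 54 mm above the table.
- eraser: small eraser in a card sleeve, 62 x 26 x 13 mm, lying on the board; bystander, leave it alone. Origin at the centre of the underside.
- putty_tin: round flat metal tin, 50 mm across, 26 mm high, on the board; bystander. Origin at the centre of the underside.
- brush_pot: pot 76 mm across and 90 mm high, full of brushes that reach up to 190 mm, beside the board on the side opposite the peg stand; bystander. Origin at the centre of the underside.
- ink_bottle: small glass jar, 48 mm across, 75 mm high, at the robot's left; bystander. Origin at the centre of the underside.
- spray_bottle: white bottle, 56 mm across, 140 mm high, behind the board; bystander. Origin at the centre of the underside.
- pencil_box: flat wooden box, 50 x 190 x 21 mm, behind the board; bystander. Origin at the centre of the underside.
- tape_roll: cardboard disc, 90 mm across, 24 mm high, at the robot's right; bystander. Origin at the centre of the underside.
There are look-alikes about, which are no part of the job. What is shaped like the weight but pink or turquoise is not meant.

How it is judged (in metres and radians):
On the way, in this order (a step that is already met when the one before it is completed fails the run):
1. the weight hangs by its eye on the peg and has been let go (x of weight_eye in the frame of hook_seat between -0.036 and 0.036 m and y of weight_eye in the frame of hook_seat between -0.012 and 0.012 m and z of weight_eye in the frame of hook_seat between -0.02 and -0.002 m and contact force between weight and hook above 0.8 N and contact force between weight and the fingers below 0.1 N), for 0.3 s.
2. the latch is pulled aside by more than 8 mm while the bar is still down (value of joint latch above 0.008 m and value of joint bar_lift below 0.06 rad), for 0.05 s.
At the end, for the whole second after the job is handed in: The weight hangs on the peg by its eye, untouched by the fingers (eye centre within 36 mm along and 12 mm across the peg of its middle, 2 to 20 mm below its axis), and the fingers hold the clamp bar still, raised by at least 0.28 rad (about 77 mm at the ball) (all of step 1 and value of joint bar_lift above 0.28 rad and velocity of joint bar_lift between -0.1 and 0.1 rad/s and contact force between bar_lift and the fingers above 0.5 N and contact force between bar_lift and weight below 0.1 N); the arm keeps its last pose, push and grip.
It fails at once if a bystander is shifted by more than 30 mm (distance of any of eraser, putty_tin, brush_pot, ink_bottle, spray_bottle, pencil_box, tape_roll from where it was at the start of the episode above 0.03 m).
It also fails if it takes over 61 s, if anything falls off the work surface, if the arm or the gripper's body presses on something with over 40 N, if the wrist force passes 120 N, or if a joint passes its speed limit or range.

## Working session

There is one attempt and no reset: what is moved stays moved. The work goes in short steps, Python scripts to look and compute and a tool call to move; the robot and the scene stay as the last step left them, time stands still between calls to the robot, and variables do not carry over. Pictures are saved under pics/ and viewed, at most 12 in all, crops included, and the job is handed in when it is done.

Besides the shell and the picture viewer there is one more tool, called after "Request:" as name([rows], argument=value, ...), one row to a line, values as JSON. move_arm: Moves the arm, as the interface text tells. Its arguments: {"type":"object","properties":{"motion":{"type":"array","items":{"type":"object","properties":{"xyz":{"type":"array","items":{"type":"number"}},"yaw":{"type":"number"},"claw":{"type":"number"}}}},"grip_force":{"type":"number"}},"required":["motion"]}

```bash
mkdir -p pics; cat > h.py <<'E'
import numpy as np, cv2, pickle
from station import arm
def snap(n,tag):
    s=arm.snapshot(n); pickle.dump(s,open(f'pics/{tag}.pkl','wb'))
    cv2.imwrite(f'pics/{tag}.png',cv2.resize(s['color'][:,:,::-1],(796,597),interpolation=cv2.INTER_CUBIC)); return s
def load(tag): return pickle.load(open(f'pics/{tag}.pkl','rb'))
def cam(s):
    f=s['color'].shape[0]/2/np.tan(np.radians(s['fovy'])/2)
    return np.array([[f,0,s['cx']],[0,f,s['cy']],[0,0,1]]),np.array(s['dist_coeffs'],float),np.array(s['camera_from_world'])
SC=796/512
def ray(s,uv):  # uv in upscaled picture
    K,d,T=cam(s); p=cv2.undistortPoints(np.array([[uv]],float)/SC,K,d).ravel()
    return -T[:3,:3].T@T[:3,3], T[:3,:3].T@np.array([p[0],p[1],1])
def onz(s,uv,z):
    o,r=ray(s,uv); return o+r*(z-o[2])/r[2]
def tri(obs):
    A=0;b=0
    for s,uv in obs:
        o,r=ray(s,uv); r=r/np.linalg.norm(r); P=np.eye(3)-np.outer(r,r); A=A+P; b=b+P@o
    return np.linalg.solve(A,b)
def proj(s,p):
    K,d,T=cam(s); return cv2.projectPoints(np.array(p,float).reshape(-1,3),cv2.Rodrigues(T[:3,:3])[0],T[:3,3],K,d)[0].reshape(-1,2)*SC
E
python3 -c "
from h import *
for n in('top','side'):
    s=snap(n,n+'0'); o=ray(s,(398,298)); print(n,s['fovy'],o)
st=arm.state(); print(st['t'],st['tcp_pos'],st['eef_rot'],st['force'],st['opening'])"
```

```text
top 46.14031994533228 (array([ 3.61677696e-01, -2.50874668e-04,  1.47064022e+00]), array([ 0.15494848,  0.00874059, -0.98795518]))
side 42.988570951848565 (array([0.41818506, 1.20112167, 0.83636188]), array([ 0.10050253, -0.8480026 , -0.52047738]))
0.1 [0.27722152 0.55977611 0.1905284 ] [-1.79940564e+02  4.75308026e-03  1.53655273e+02] [ 0.63381775  0.29779792 -0.57700529] 1.0003737560604442
```

View pics/top0.png

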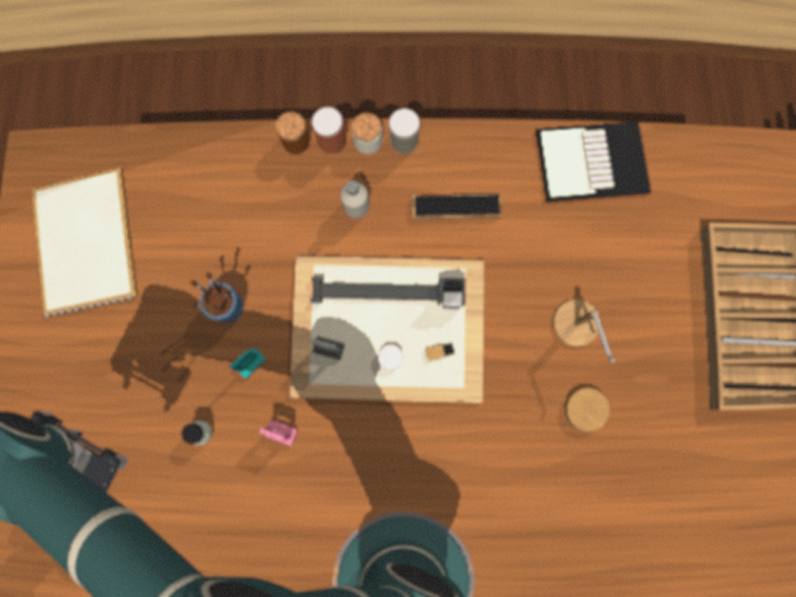

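View pics/side0.png

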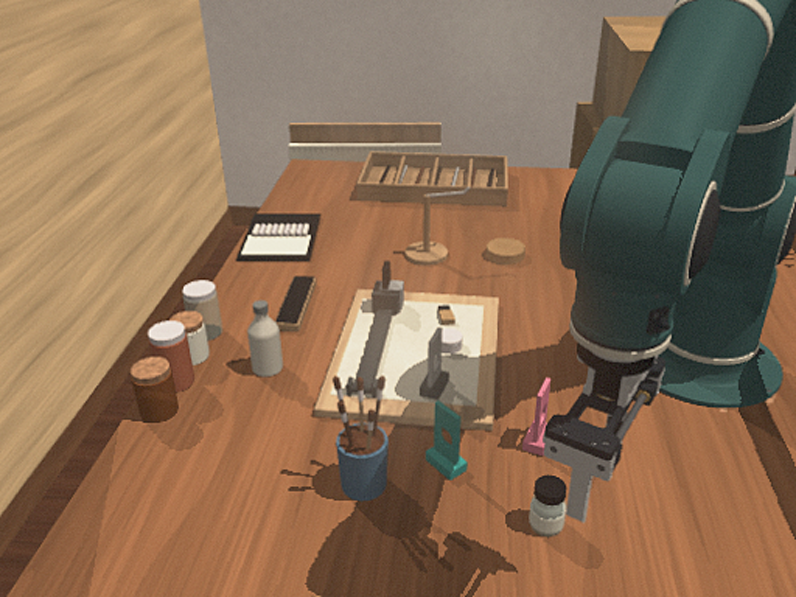

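The top view shows the steel weight at (327,348), the peg stand base at (576,323), the peg tip at (612,360) and the coupler at (453,290). The side view shows the weight plate at (434,365), the latch tab at (387,272) and the peg at (427–468,192). Next I'll enlarge these areas.

```bash
python3 - <<'E'
from h import *
T=load('top0')['color'];S=load('side0')['color']
# crops (u0,v0,w,h) in native px, 
def crop(I,u,v,w,h): 
    c=cv2.resize(I[v:v+h,u:u+w,::-1],(398,298),interpolation=cv2.INTER_CUBIC)
    for k in range(0,w,10): cv2.line(c,(int(k*398/w),0),(int(k*398/w),4 if k%50 else 10),(0,0,255))
    for k in range(0,h,10): cv2.line(c,(0,int(k*298/h)),(4 if k%50 else 10,int(k*298/h)),(0,0,255))
    return c
A=np.vstack([np.hstack([crop(T,186,160,133,100),crop(T,346,176,67,70//1*50//70+10)]),np.hstack([crop(S,200,160,133,100),crop(S,250,112,67,60)])])
cv2.imwrite('pics/comp0.png',A)
E
```

```text
(no output)
```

View pics/comp0.png

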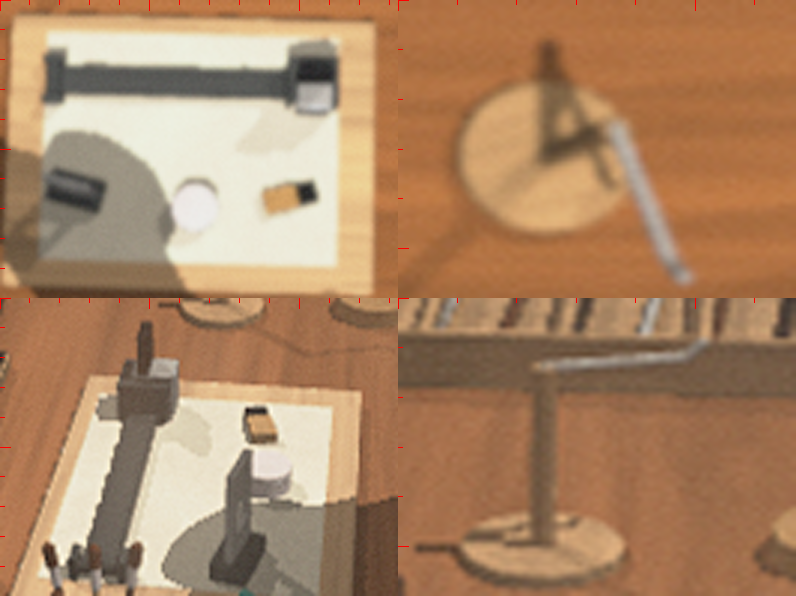

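```bash
cat >> h.py <<'E'
def tl(x,y): return np.array([186+x/2.9925,160+y/2.98])*SC
def tr(x,y): return np.array([346+x/5.94,176+y/4.967])*SC
def bl(x,y): return np.array([200+x/2.9925,160+y/2.98])*SC
def br(x,y): return np.array([250+x/5.94,112+y/4.967])*SC
E
python3 - <<'E'
from h import *
np.set_printoptions(precision=4,suppress=True)
t=load('top0');s=load('side0')
c=[onz(t,tl(*p),.018) for p in((12,17),(377,25),(373,293),(0,285))]
print('board',*c,'centre',np.mean(c,0))
d=(c[0]+c[3]-c[1]-c[2]);print('yaw from y',np.degrees(np.arctan2(-d[0],d[1])),'from x',np.degrees(np.arctan2(*(c[0]+c[1]-c[2]-c[3])[[1,0]])))
a,b=onz(t,tr(219,125),.15),onz(t,tr(283,268),.154); print('peg',a,b,np.linalg.norm(a-b))
print('tri post end',tri([(t,tr(219,125)),(s,br(145,68))]),'bend/tip',tri([(t,tr(283,268)),(s,br(300,50))]))
print('base',onz(t,tr(145,158),.012), onz(s,br(143,250),.012))
print('plate top? ',onz(t,tl(76,183),.132))
print('foot',[onz(t,tl(*p),.038) for p in((52,170),(105,183),(98,212),(45,200))])
print('tab top',tri([(t,tl(315,70)),(s,bl(146,25))]), onz(t,tl(315,70),.118), onz(s,bl(146,25),.118))
print('plate top side',onz(s,bl(240,155),.132))
print('coupler',[onz(t,tl(*p),.066) for p in((293,55),(335,55),(335,112),(293,112))])
E
```

```text
board [0.6765 0.2311 0.018 ] [ 0.6672 -0.1717  0.018 ] [ 0.3733 -0.1631  0.018 ] [0.3809 0.2379 0.018 ] centre [0.5245 0.0336 0.018 ]
yaw from y -1.2075670836408523 from x -1.4982468399781972
peg [ 0.5404 -0.3681  0.15  ] [ 0.4537 -0.3968  0.154 ] 0.09139792176267653
tri post end [ 0.539  -0.3689  0.1468] bend/tip [ 0.4506 -0.3973  0.1519]
base [ 0.537  -0.3637  0.012 ] [ 0.5354 -0.3503  0.012 ]
plate top?  [0.4818 0.1447 0.132 ]
foot [array([0.5041, 0.1809, 0.038 ]), array([0.4903, 0.1238, 0.038 ]), array([0.4591, 0.1309, 0.038 ]), array([0.4718, 0.1878, 0.038 ])]
tab top [ 0.5957 -0.0954  0.123 ] [ 0.5991 -0.0957  0.118 ] [ 0.5944 -0.1037  0.118 ]
plate top side [0.4803 0.1481 0.132 ]
coupler [array([ 0.6244, -0.0762,  0.066 ]), array([ 0.6245, -0.1207,  0.066 ]), array([ 0.5632, -0.12  ,  0.066 ]), array([ 0.5632, -0.0757,  0.066 ])]
```

```bash
cat > ov.py <<'E'
from h import *
def box(c,yaw,x,y,z):
    R=cv2.Rodrigues(np.array([0,0,np.radians(yaw)]))[0]
    return [(R@np.array(p)+c) for p in [(a,b,e) for e in z for a,b in((x[0],y[0]),(x[1],y[0]),(x[1],y[1]),(x[0],y[1]))]]
E_=[(0,1),(1,2),(2,3),(3,0),(4,5),(5,6),(6,7),(7,4),(0,4),(1,5),(2,6),(3,7)]
def overlay(tags,W,wy,SEAT,sy,TAB,by,out,crops):
    r=[]
    L=[]
    def addbox(b,col): L.extend([(b[i],b[j],col) for i,j in E_])
    W=np.array(W);SEAT=np.array(SEAT);TAB=np.array(TAB)
    addbox(box(W,wy,(-.018,.018),(-.03,.03),(0,.02)),(0,255,0)); addbox(box(W,wy,(-.004,.004),(-.025,.025),(.02,.114)),(0,255,255))
    addbox(box(TAB,by,(-.006,.006),(-.018,.018),(-.024,.02)),(255,0,255))
    R=np.array([np.cos(np.radians(sy)),np.sin(np.radians(sy)),0])
    L.append((SEAT+.045*R,SEAT-.04*R,(255,0,0)));L.append((SEAT-.04*R,SEAT-.05*R+[0,0,.01],(255,0,0)));L.append((SEAT+.045*R,SEAT+.045*R-[0,0,.15],(255,0,0)))
    for tag,(u,v,w,h) in zip(tags,crops):
        s=load(tag); k=398/w
        c=cv2.resize(s['color'][v:v+h,u:u+w,::-1],None,fx=k,fy=k,interpolation=cv2.INTER_CUBIC)
        for a,b,col in L:
            q=(proj(s,[a,b])/SC+.5-[u,v])*k-.5
            cv2.line(c,*[tuple(int(x) for x in p) for p in q],col,1)
        r.append(cv2.copyMakeBorder(c[:298,:398],0,max(0,298-c.shape[0]),0,max(0,398-c.shape[1]),cv2.BORDER_CONSTANT))
    cv2.imwrite(out,np.vstack([np.hstack(r[:2]),np.hstack(r[2:])]))
E
python3 - <<'E'
from ov import *
overlay(['top0','top0','side0','side0'],(.479,.150,.018),-13.6,(.497,-.3815,.15),18.3,(.596,-.1,.098),-1.35,'pics/ov0.png',[(186,160,133,100),(346,176,67,50),(220,160,100,100),(250,112,67,60)])
E
```

```text
(no output)
```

View pics/ov0.png

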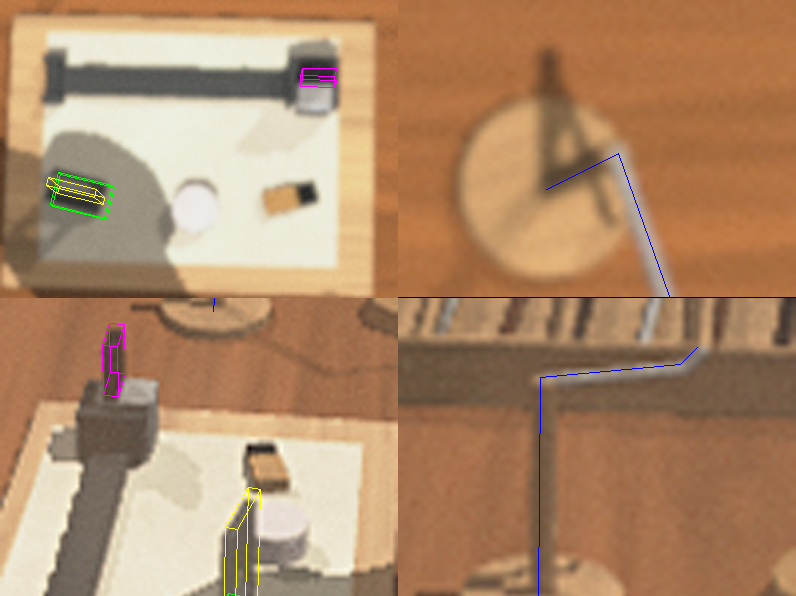

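```bash
cat > pl.py <<'E'
import sys; from h import *
from scipy.spatial.transform import Rotation as R
def plan(target,yaw,n,start=None):
    st=arm.state(); p=np.array(st['tcp_pos']) if start is None else np.array(start[:3]); y=st['eef_rot'][2] if start is None else start[3]
    dy=(yaw-y+180)%360-180
    for i in range(n):
        M=R.from_euler('xyz',[180,0,y],degrees=True)
        d=(np.array(target)-p)/(n-i); c=np.round(M.inv().apply(d)*100,1); w=round(-(dy)/n,1)
        p=p+M.apply(c/100); y-=w
        print(c.tolist(),w)
    print('end',p.round(4),round(y,1),'meas',arm.state()['tcp_pos'].round(4) if hasattr(arm.state()['tcp_pos'],'round') else arm.state()['tcp_pos'],arm.state()['eef_rot'])
if __name__=='__main__':
    a=[float(x) for x in sys.argv[1:]]; plan(a[:3],a[3],int(a[4]))
E
python3 pl.py .482 .157 .2 76.4 10
```

```text
[-3.6, -2.7, -0.1] 7.7
[-4.0, -2.2, -0.1] 7.7
[-4.2, -1.6, -0.1] 7.7
[-4.4, -1.1, -0.1] 7.7
[-4.5, -0.5, -0.1] 7.7
[-4.5, 0.1, -0.1] 7.7
[-4.5, 0.8, -0.1] 7.7
[-4.3, 1.3, -0.1] 7.7
[-4.1, 1.9, -0.1] 7.7
[-3.7, 2.5, -0.0] 7.7
end [0.4824 0.1574 0.1995] 76.7 meas [0.2772 0.5598 0.1905] [-1.79940564e+02  4.75308026e-03  1.53655273e+02]
```

Request:
move_arm([
  {"xyz": [-3.6,-2.7,-0.1],"yaw": 7.7,"claw": 9.4},
  {"xyz": [-4.0,-2.2,-0.1],"yaw": 7.7,"claw": 9.4},
  {"xyz": [-4.2,-1.6,-0.1],"yaw": 7.7,"claw": 9.4},
  {"xyz": [-4.4,-1.1,-0.1],"yaw": 7.7,"claw": 9.4},
  {"xyz": [-4.5,-0.5,-0.1],"yaw": 7.7,"claw": 9.4},
])

```text
t: 0.72
tcp_pos: [0.38, 0.3568, 0.1959]
eef_rot: [-180.0, 0.0, 114.9]
force: [1.3, 0.5, 0.0]
opening: 1.004
gripper_force: 0.0
```

Request:
move_arm([
  {"xyz": [-4.5,0.1,-0.1],"yaw": 7.7,"claw": 7},
  {"xyz": [-4.5,0.8,-0.1],"yaw": 7.7,"claw": 7},
  {"xyz": [-4.3,1.3,-0.1],"yaw": 7.7,"claw": 7},
  {"xyz": [-4.1,1.9,-0.1],"yaw": 7.7,"claw": 7},
  {"xyz": [-3.7,2.5,0],"yaw": 7.7,"claw": 7},
])

```text
t: 1.35
tcp_pos: [0.4829, 0.1563, 0.2001]
eef_rot: [-180.0, -0.0, 76.4]
force: [-0.0, -0.4, 1.4]
opening: 0.743
gripper_force: 0.0
```

Request:
move_arm([
  {"xyz": [0,0,0],"yaw": 0},
  {"xyz": [0,0,0],"yaw": 0},
  {"xyz": [0,0,0],"yaw": 0},
  {"xyz": [0,0,0],"yaw": 0},
  {"xyz": [0,0,0],"yaw": 0},
])

```text
$.motion[0]: bad value
```

```bash
python3 - <<'E'
from ov import *
snap('side','side1');snap('top','top1')
overlay(['top1','top1','side1','side1'],(.482,.157,.018),-13.6,(.497,-.3835,.15),18.3,(.598,-.1,.098),-1.35,'pics/ov1.png',[(270,165,50,37),(180,200,60,45),(225,190,80,60),(225,155,40,30)])
E
python3 pl.py .482 .157 .109 76.4 5
```

```text
[0.1, -0.1, 1.8] -0.1
[0.0, -0.0, 1.8] -0.1
[0.1, -0.1, 1.8] -0.1
[0.0, -0.0, 1.9] -0.1
[0.1, -0.1, 1.8] -0.1
end [0.4819 0.1571 0.1091] 76.6 meas [0.4841 0.1535 0.2001] [1.79952458e+02 5.77543985e-02 7.61107566e+01]
```

View pics/ov1.png

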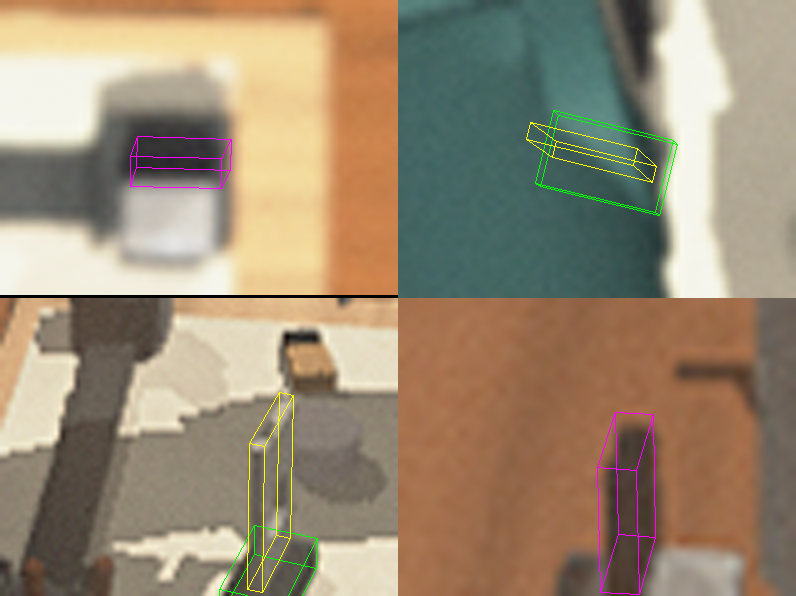

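The side overlay fits the steel weight well: plate top at about (265–290,395–440) in the lower-left crop, yellow on the plate. The tab sits about 1 native pixel to the right of and below the magenta box. Lowering to the grasp.

Request:
move_arm([
  {"xyz": [0,0,1.5],"yaw": 0,"claw": 7},
  {"xyz": [0,0,2],"yaw": 0,"claw": 7},
  {"xyz": [0,0,2],"yaw": 0,"claw": 7},
  {"xyz": [0,0,2],"yaw": 0,"claw": 7},
  {"xyz": [0,0,1.6],"yaw": 0,"claw": 7},
])

```text
t: 2.08
tcp_pos: [0.4815, 0.1585, 0.1074]
eef_rot: [-179.9, 0.0, 76.8]
force: [0.6, 0.6, 0.5]
opening: 0.747
gripper_force: 0.0
```

Request:
move_arm([
  {"xyz": [0,0,0],"yaw": 0,"claw": 7},
  {"xyz": [0,0,0],"yaw": 0,"claw": 2},
  {"xyz": [0,0,0],"yaw": 0,"claw": 2},
  {"xyz": [0,0,0],"yaw": 0,"claw": 2},
  {"xyz": [0,0,0],"yaw": 0,"claw": 2},
])

```text
t: 2.7
tcp_pos: [0.4827, 0.1578, 0.1093]
eef_rot: [180.0, -0.0, 76.7]
force: [-0.6, 0.5, 0.4]
opening: 0.358
gripper_force: 0.0
```

Request:
move_arm([
  {"xyz": [0,0,0],"yaw": 0,"claw": 1},
  {"xyz": [0,0,0],"yaw": 0,"claw": 0},
  {"xyz": [0,0,0],"yaw": 0,"claw": 0},
  {"xyz": [0,0,0],"yaw": 0,"claw": 0},
  {"xyz": [0,0,0],"yaw": 0,"claw": 0},
], grip_force=30)

```text
t: 3.32
tcp_pos: [0.4826, 0.1577, 0.109]
eef_rot: [180.0, 0.0, 76.7]
force: [0.2, 0.4, -0.8]
opening: 0.08
gripper_force: 30.0
```

Gripped at 8 mm, the plate thickness. Lifting, then planning the carry.

Request:
move_arm([
  {"xyz": [0,0,-1],"yaw": 0,"claw": 0},
  {"xyz": [0,0,-2],"yaw": 0,"claw": 0},
  {"xyz": [0,0,-2],"yaw": 0,"claw": 0},
  {"xyz": [0,0,-2.5],"yaw": 0,"claw": 0},
  {"xyz": [0,0,-1.5],"yaw": 0,"claw": 0},
], grip_force=40)

```text
t: 3.95
tcp_pos: [0.4828, 0.1577, 0.2005]
eef_rot: [180.0, -0.0, 76.6]
force: [-0.4, 0.9, -2.4]
opening: 0.074
gripper_force: 40.0
```

```bash
python3 -c "
from pl import *
plan((.412,-.412,.198),108.3,15,(.4826,.1577,.199,76.7))"
```

```text
[-3.8, 0.4, 0.0] -2.1
[-3.8, 0.3, 0.0] -2.1
[-3.8, 0.1, 0.0] -2.1
[-3.8, -0.0, 0.0] -2.1
[-3.8, -0.1, 0.0] -2.1
[-3.8, -0.3, 0.0] -2.1
[-3.8, -0.4, 0.0] -2.1
[-3.8, -0.6, 0.0] -2.1
[-3.8, -0.7, 0.0] -2.1
[-3.7, -0.8, 0.0] -2.1
[-3.7, -1.0, 0.0] -2.1
[-3.7, -1.1, 0.0] -2.1
[-3.6, -1.3, 0.0] -2.1
[-3.6, -1.4, 0.0] -2.1
[-3.6, -1.5, 0.1] -2.1
end [ 0.4119 -0.4124  0.198 ] 108.2 meas [0.4828 0.1577 0.2005] [ 1.79954530e+02 -4.13406911e-02  7.66499699e+01]
```

Request:
move_arm([
  {"xyz": [-2.8,0.4,0],"yaw": -2.1,"claw": 0},
  {"xyz": [-3.8,0.3,0],"yaw": -2.1,"claw": 0},
  {"xyz": [-3.8,0.1,0],"yaw": -2.1,"claw": 0},
  {"xyz": [-3.8,0,0],"yaw": -2.1,"claw": 0},
  {"xyz": [-3.8,-0.1,0],"yaw": -2.1,"claw": 0},
])

```text
t: 4.58
tcp_pos: [0.4611, -0.0227, 0.1992]
eef_rot: [-180.0, -0.0, 87.2]
force: [1.3, 0.8, -2.0]
opening: 0.075
gripper_force: 40.0
```

Request:
move_arm([
  {"xyz": [-3.8,-0.3,0],"yaw": -2.1,"claw": 0},
  {"xyz": [-3.8,-0.4,0],"yaw": -2.1,"claw": 0},
  {"xyz": [-3.8,-0.6,0],"yaw": -2.1,"claw": 0},
  {"xyz": [-3.8,-0.7,0],"yaw": -2.1,"claw": 0},
  {"xyz": [-3.7,-0.8,0],"yaw": -2.1,"claw": 0},
])

```text
t: 5.2
tcp_pos: [0.4376, -0.2124, 0.1992]
eef_rot: [180.0, -0.0, 97.7]
force: [1.1, 0.6, -3.1]
opening: 0.079
gripper_force: 40.0
```

Request:
move_arm([
  {"xyz": [-3.7,-1,0],"yaw": -2.1,"claw": 0},
  {"xyz": [-3.7,-1.1,0],"yaw": -2.1,"claw": 0},
  {"xyz": [-3.6,-1.3,0],"yaw": -2.1,"claw": 0},
  {"xyz": [-3.6,-1.4,0],"yaw": -2.1,"claw": 0},
  {"xyz": [-3.6,-1.5,0.1],"yaw": -2.1,"claw": 0},
])

```text
t: 5.82
tcp_pos: [0.4135, -0.4036, 0.1981]
eef_rot: [-180.0, -0.0, 108.2]
force: [0.1, 0.8, -2.8]
opening: 0.079
gripper_force: 40.0
```

```bash
python3 pl.py .412 -.412 .189 108.3 5; python3 - <<'E'
from ov import *
snap('side','side2');snap('top','top2'); p=np.array(arm.state()['tcp_pos']); y=arm.state()['eef_rot'][2]-90
overlay(['top2','top2','side2','side2'],p-[0,0,.091],y,(.497,-.3835,.15),18.3,(.598,-.1,.098),-1.35,'pics/ov2.png',[(360,180,66,49),(270,165,50,37),(240,105,80,60),(270,110,40,30)])
E
```

```text
[-0.2, -0.1, 0.2] -0.0
[-0.1, -0.1, 0.2] -0.0
[-0.2, -0.1, 0.2] -0.0
[-0.1, -0.1, 0.2] -0.0
[-0.2, -0.0, 0.1] -0.0
end [ 0.4122 -0.4125  0.1891] 108.2 meas [ 0.4135 -0.4036  0.1981] [-1.79998356e+02 -2.14584199e-02  1.08244494e+02]
```

View pics/ov2.png

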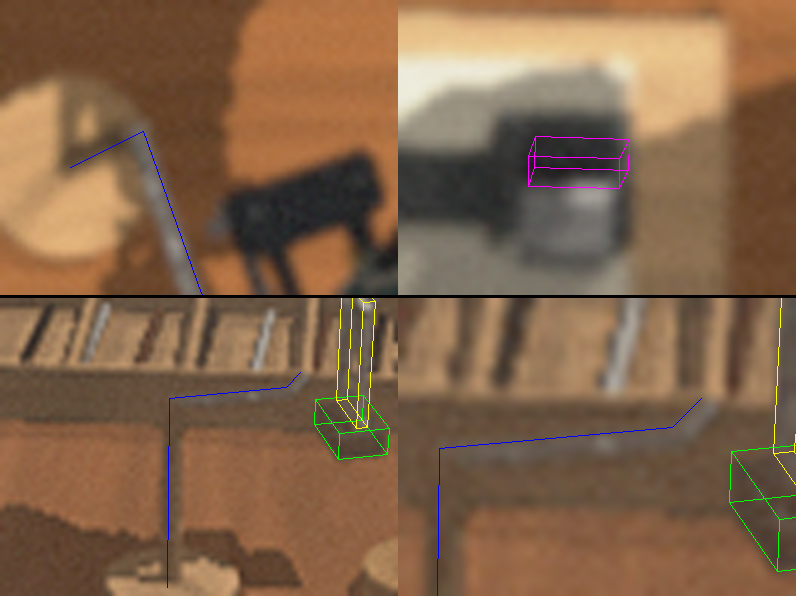

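The top crop shows the blue line about 1 native pixel right of the peg, so seat y ≈ -0.382. The weight isn't obvious in the side crop, so I'll view that picture whole.

```bash
python3 - <<'E'
from h import *
s=load('side2');c=cv2.imread('pics/side2.png');q=proj(s,[arm.state()['tcp_pos']])[0];print(q)
cv2.circle(c,tuple(int(x) for x in q),4,(0,0,255),1)
cv2.imwrite('pics/s2c.png',cv2.resize(c[60:360,380:780],(800,600),interpolation=cv2.INTER_CUBIC))
E
```

```text
[484.10395724 169.50509366]
```

View pics/s2c.png

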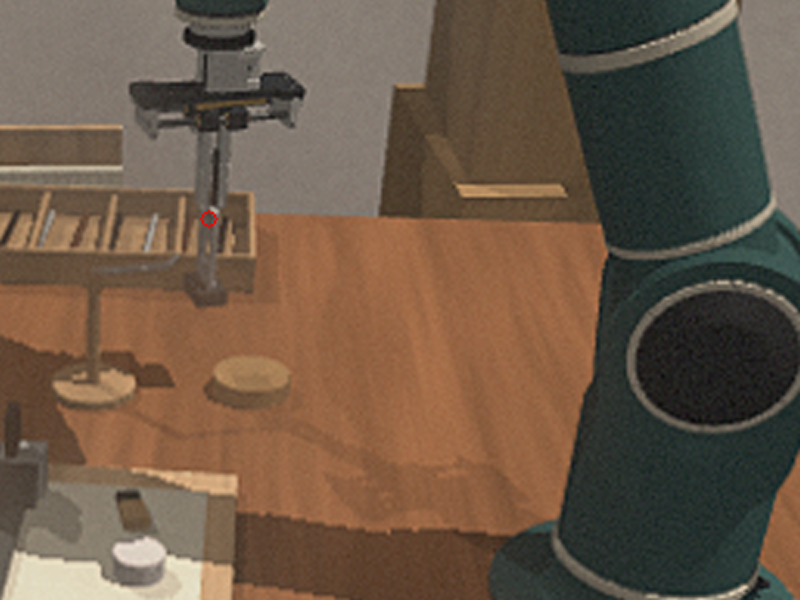

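The weight hangs in the gripper with its foot at (205,290), just off the peg tip at (178,258), with the plate facing the peg. I'll align and insert.

Request:
move_arm([
  {"xyz": [-0.6,0,0.6],"yaw": 0,"claw": 0},
  {"xyz": [0,0,0.6],"yaw": 0,"claw": 0},
  {"xyz": [0,0,0],"yaw": 0,"claw": 0},
  {"xyz": [0,1,0],"yaw": 0,"claw": 0},
  {"xyz": [0,1,0],"yaw": 0,"claw": 0},
])

```text
t: 6.55
tcp_pos: [0.4358, -0.4015, 0.1863]
eef_rot: [180.0, 0.0, 108.2]
force: [-0.6, 1.3, -2.2]
opening: 0.078
gripper_force: 40.0
```

```bash
python3 - <<'E'
from h import *
snap('side','side3');t=snap('top','top3');s=load('side3'); p=np.array(arm.state()['tcp_pos']); print(p,arm.state()['force'])
r=[]
for s,(u,v,w,h) in((s,(268,105,53,80)),(t,(365,190,53,80))):
    c=cv2.resize(s['color'][v:v+h,u:u+w,::-1],(398,600),interpolation=cv2.INTER_CUBIC); k=7.5
    for q in proj(s,[p-[0,0,.031],p-[0,0,.091],(.497,-.382,.15)])/SC: cv2.circle(c,tuple(int(x) for x in (q+.5-[u,v])*k),3,(0,0,255),1)
    r.append(c)
cv2.imwrite('pics/in3.png',np.hstack(r))
E
```

```text
[ 0.4362991  -0.40115668  0.18608708] [ 0.16332074 -0.08226039 -3.03756419]
```

View pics/in3.png

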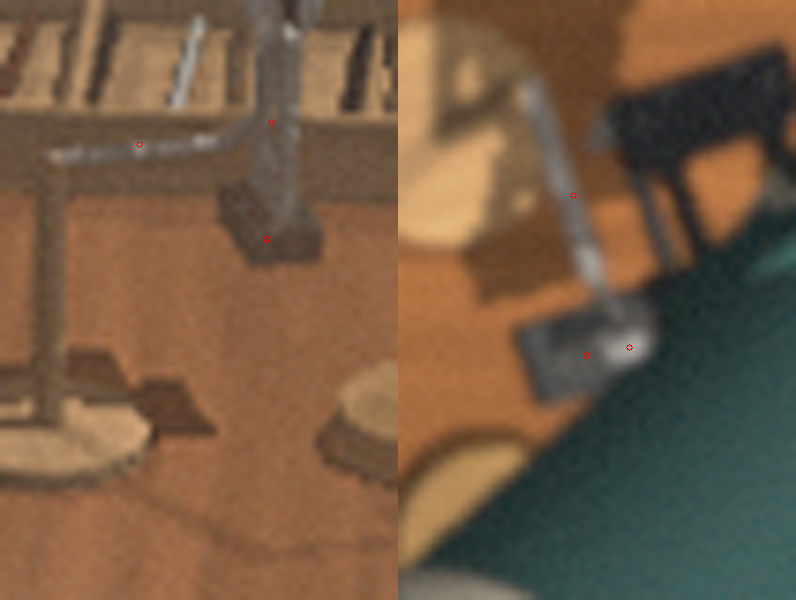

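The seat mark is within about 3 mm of the peg, and the eye should shift about 2–3 mm to the left (+tool x). Continuing the insertion.

Request:
move_arm([
  {"xyz": [0.25,0,0],"yaw": 0,"claw": 0},
  {"xyz": [0,1,0],"yaw": 0,"claw": 0},
  {"xyz": [0,1,0],"yaw": 0,"claw": 0},
  {"xyz": [0,1,0],"yaw": 0,"claw": 0},
  {"xyz": [0,0,0],"yaw": 0,"claw": 0},
])

```text
t: 7.28
tcp_pos: [0.4633, -0.3898, 0.1859]
eef_rot: [-180.0, -0.0, 108.2]
force: [-0.7, 0.8, -2.3]
opening: 0.079
gripper_force: 40.0
```

Request:
move_arm([
  {"xyz": [0,1,0],"yaw": 0,"claw": 0},
  {"xyz": [0,1.2,0],"yaw": 0,"claw": 0},
  {"xyz": [0,1.2,0],"yaw": 0,"claw": 0},
  {"xyz": [0,0,0.4],"yaw": 0,"claw": 0},
  {"xyz": [0,0,0.4],"yaw": 0,"claw": 0},
])

```text
t: 7.9
tcp_pos: [0.4943, -0.3799, 0.1777]
eef_rot: [-180.0, -0.0, 108.1]
force: [0.2, -0.0, -3.2]
opening: 0.078
gripper_force: 40.0
```

Request:
move_arm([
  {"xyz": [0,0,0.2],"yaw": 0,"claw": 0},
  {"xyz": [0,0,0.2],"yaw": 0,"claw": 0},
  {"xyz": [0,0,0.2],"yaw": 0,"claw": 0},
  {"xyz": [0,0,0],"yaw": 0,"claw": 0},
  {"xyz": [0,0,0],"yaw": 0,"claw": 0},
])

```text
t: 8.52
tcp_pos: [0.4947, -0.3798, 0.1722]
eef_rot: [180.0, 0.0, 108.2]
force: [-0.4, -1.0, -2.7]
opening: 0.08
gripper_force: 40.0
```

Request:
move_arm([
  {"xyz": [0,0,0.1],"yaw": 0,"claw": 0},
  {"xyz": [0,0,0.1],"yaw": 0,"claw": 0},
  {"xyz": [0,0,0],"yaw": 0,"claw": 0},
  {"xyz": [0,0,0],"yaw": 0,"claw": 0},
  {"xyz": [0,0,0],"yaw": 0,"claw": 0},
])

```text
t: 9.15
tcp_pos: [0.4947, -0.3798, 0.1701]
eef_rot: [-180.0, 0.0, 108.2]
force: [-0.8, -0.7, -2.3]
opening: 0.077
gripper_force: 40.0
```

Request:
move_arm([
  {"xyz": [0,0,0.1],"yaw": 0,"claw": 0},
  {"xyz": [0,0,0.1],"yaw": 0,"claw": 0},
  {"xyz": [0,0,0],"yaw": 0,"claw": 0},
  {"xyz": [0,0,0],"yaw": 0,"claw": 0},
  {"xyz": [0,0,0],"yaw": 0,"claw": 0},
])

```text
t: 9.78
tcp_pos: [0.4952, -0.3803, 0.1695]
eef_rot: [179.9, 0.1, 108.2]
force: [-2.6, 2.6, 14.6]
opening: 0.08
gripper_force: 40.0
```

```bash
python3 - <<'E'
from h import *
s=snap('side','side4');t=snap('top','top4'); p=np.array(arm.state()['tcp_pos']); print(p,arm.state()['force'])
r=[]
for s,(u,v,w,h) in((s,(258,105,53,80)),(t,(365,175,53,80))):
    c=cv2.resize(s['color'][v:v+h,u:u+w,::-1],(398,600),interpolation=cv2.INTER_CUBIC); k=7.5
    for q in proj(s,[p-[0,0,.031],p-[0,0,.091],(.497,-.379,.15)])/SC: cv2.circle(c,tuple(int(x) for x in (q+.5-[u,v])*k),3,(0,0,255),1)
    r.append(c)
cv2.imwrite('pics/in4.png',np.hstack(r))
E
```

```text
[ 0.49517794 -0.38026434  0.16947974] [-2.06111827  3.18584506 14.05332119]
```

The peg took the load at eye z ≈ 0.1385, as expected. Backing off 1.5 mm and releasing with a small opening.

Request:
move_arm([
  {"xyz": [0,0,-0.15],"yaw": 0,"claw": 0},
  {"xyz": [0,0,0],"yaw": 0,"claw": 2.5},
  {"xyz": [0,0,0],"yaw": 0,"claw": 2.5},
  {"xyz": [0,0,0],"yaw": 0,"claw": 2.5},
  {"xyz": [0,0,0],"yaw": 0,"claw": 2.5},
])

```text
t: 10.5
tcp_pos: [0.4946, -0.3798, 0.1696]
eef_rot: [-180.0, 0.0, 108.2]
force: [-0.1, -0.5, -0.6]
opening: 0.267
gripper_force: 0.0
```

Request:
move_arm([
  {"xyz": [0,0,-0.7],"yaw": 0,"claw": 2.5},
  {"xyz": [0,0,-1.2],"yaw": 0,"claw": 2.5},
  {"xyz": [0,0,-2],"yaw": 0,"claw": 2.5},
  {"xyz": [0,0,-3],"yaw": 0,"claw": 4},
  {"xyz": [0,0,-2],"yaw": 0,"claw": 6},
])

```text
t: 11.12
tcp_pos: [0.4949, -0.3802, 0.2615]
eef_rot: [179.9, 0.1, 108.1]
force: [0.6, 0.2, 0.1]
opening: 0.444
gripper_force: 0.0
```

```bash
python3 - <<'E'
from h import *
s=snap('side','side5');t=snap('top','top5'); p=np.array(arm.state()['tcp_pos']); print(p,arm.state()['force'],arm.state()['opening'])
r=[]
for s,(u,v,w,h),P in((s,(258,105,53,80),(.497,-.379,.15)),(s,(230,155,53,80),(.596,-.098,.098)),(t,(365,175,53,80),(.497,-.379,.15)),(t,(263,160,53,80),(.596,-.098,.098))):
    c=cv2.resize(s['color'][v:v+h,u:u+w,::-1],(199,300),interpolation=cv2.INTER_CUBIC); k=3.75
    q=proj(s,[P])[0]/SC; cv2.circle(c,tuple(int(x) for x in (q+.5-[u,v])*k),2,(0,0,255),1)
    r.append(c)
cv2.imwrite('pics/in5.png',cv2.resize(np.hstack(r),(796,300)))
E
python3 -c "
from pl import *
st=arm.state()['tcp_pos']; print(st)
plan((.596,-.10,.20),88.65,10,(*st,108.2))"
```

```text
[ 0.49534257 -0.38062019  0.26197786] [-0.25278739  0.21116565 -0.16804041] 0.5257118942936587
[ 0.49534257 -0.38062019  0.26197786]
[2.4, 1.8, 0.6] 2.0
[2.4, 1.8, 0.6] 2.0
[2.5, 1.7, 0.6] 2.0
[2.5, 1.6, 0.6] 2.0
[2.6, 1.5, 0.6] 2.0
[2.6, 1.4, 0.6] 2.0
[2.7, 1.3, 0.6] 2.0
[2.7, 1.2, 0.7] 2.0
[2.8, 1.1, 0.6] 2.0
[2.7, 1.0, 0.7] 2.0
end [ 0.5964 -0.1004  0.2   ] 88.2 meas [ 0.4953 -0.3806  0.262 ] [179.84161027   0.18435709 108.14904053]
```

View pics/in5.png

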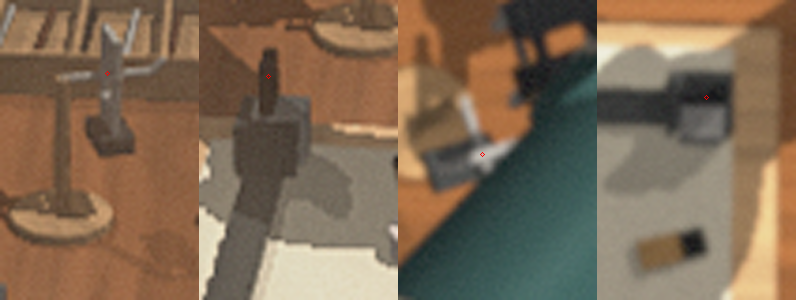

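The weight hangs on the peg by its eye (left crop, (107,75)), and the tab marks at (267,75) and (706,97) lie on the black tab. Going to the latch.

Request:
move_arm([
  {"xyz": [1.4,0.9,0],"yaw": 2,"claw": 6},
  {"xyz": [2.4,1.8,0],"yaw": 2,"claw": 6},
  {"xyz": [2.5,1.7,0],"yaw": 2,"claw": 6},
  {"xyz": [2.5,1.6,0],"yaw": 2,"claw": 6},
  {"xyz": [2.6,1.5,0],"yaw": 2,"claw": 6},
])

```text
t: 11.85
tcp_pos: [0.5406, -0.2502, 0.2587]
eef_rot: [180.0, 0.0, 98.1]
force: [-0.4, -0.5, -0.9]
opening: 0.635
gripper_force: 0.0
```

Request:
move_arm([
  {"xyz": [2.6,1.4,0],"yaw": 2,"claw": 6},
  {"xyz": [2.7,1.3,0],"yaw": 2,"claw": 6},
  {"xyz": [2.7,1.2,0],"yaw": 2,"claw": 6},
  {"xyz": [2.8,1.1,0],"yaw": 2,"claw": 6},
  {"xyz": [2.7,1.0,0],"yaw": 2,"claw": 6},
])

```text
t: 12.48
tcp_pos: [0.5906, -0.1109, 0.2587]
eef_rot: [-180.0, -0.0, 88.1]
force: [-0.6, -0.2, -0.7]
opening: 0.637
gripper_force: 0.0
```

```bash
python3 pl.py .596 -.098 .19 88.65 5; python3 pl.py .596 -.098 .092 88.65 5
```

```text
[0.3, 0.1, 1.4] -0.1
[0.3, 0.1, 1.4] -0.1
[0.2, 0.1, 1.4] -0.1
[0.3, 0.1, 1.3] -0.1
[0.2, 0.1, 1.4] -0.1
end [ 0.596  -0.0981  0.1897] 88.6 meas [ 0.5906 -0.1109  0.2587] [-1.79999553e+02 -5.09690666e-04  8.80952562e+01]
[0.3, 0.1, 3.3] -0.1
[0.3, 0.1, 3.3] -0.1
[0.2, 0.1, 3.4] -0.1
[0.3, 0.1, 3.3] -0.1
[0.2, 0.1, 3.4] -0.1
end [ 0.596  -0.0981  0.0917] 88.6 meas [ 0.5906 -0.1109  0.2587] [-1.79999553e+02 -5.09690666e-04  8.80952562e+01]
```

Request:
move_arm([
  {"xyz": [0.4,0.2,2],"yaw": -0.5,"claw": 6},
  {"xyz": [0.5,0.2,2],"yaw": 0,"claw": 6},
  {"xyz": [0.4,0.2,2],"yaw": 0,"claw": 6},
  {"xyz": [0,0,2],"yaw": 0,"claw": 6},
  {"xyz": [0,0,0],"yaw": 0,"claw": 6},
])

```text
t: 13.1
tcp_pos: [0.5959, -0.0994, 0.177]
eef_rot: [-179.9, 0.0, 88.6]
force: [-0.5, -0.2, 0.4]
opening: 0.64
gripper_force: 0.0
```

Request:
move_arm([
  {"xyz": [0,0,2],"yaw": 0,"claw": 6},
  {"xyz": [0,0,2.5],"yaw": 0,"claw": 6},
  {"xyz": [0,0,2.5],"yaw": 0,"claw": 6},
  {"xyz": [0,0,1.6],"yaw": 0,"claw": 6},
  {"xyz": [0,0,0],"yaw": 0,"claw": 6},
])

```text
t: 13.72
tcp_pos: [0.5963, -0.0992, 0.0917]
eef_rot: [-179.9, 0.0, 88.6]
force: [-0.6, 0.8, 0.8]
opening: 0.639
gripper_force: 0.0
```

```bash
python3 - <<'E'
from h import *
s=snap('side','side6');t=snap('top','top6'); st=arm.state();p=np.array(st['tcp_pos']); print(p,st['eef_rot'],st['force'],st['opening'])
r=[]
for s,(u,v,w,h),P in((s,(215,130,80,60),(.596,-.098,.098)),(t,(240,150,80,60),(.596,-.098,.098))):
    c=cv2.resize(s['color'][v:v+h,u:u+w,::-1],(398,300),interpolation=cv2.INTER_CUBIC); k=4.975
    q=proj(s,[P,p])/SC
    for a in q: cv2.circle(c,tuple(int(x) for x in (a+.5-[u,v])*k),2,(0,0,255),1)
    r.append(c)
cv2.imwrite('pics/in6.png',np.hstack(r))
E
```

```text
[ 0.59718667 -0.09938402  0.0932209 ] [1.79954006e+02 1.59519746e-02 8.86470491e+01] [ 0.44559529 -0.19665542 -0.23037136] 0.6389908900352725
```

View pics/in6.png

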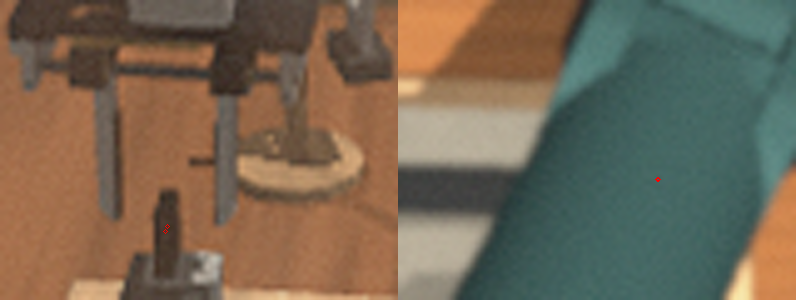

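The tab at (167,190–275) is centred between the fingers at (110,215) and (227,215), with room above the coupler. Closing.

Request:
move_arm([
  {"xyz": [0,0,0],"yaw": 0,"claw": 3},
  {"xyz": [0,0,0],"yaw": 0,"claw": 2},
  {"xyz": [0,0,0],"yaw": 0,"claw": 1.5},
  {"xyz": [0,0,0],"yaw": 0,"claw": 0},
  {"xyz": [0,0,0],"yaw": 0,"claw": 0},
], grip_force=20)

```text
t: 14.45
tcp_pos: [0.5968, -0.0991, 0.0926]
eef_rot: [180.0, 0.0, 88.7]
force: [1.8, -0.5, 0.0]
opening: 0.144
gripper_force: 1.6
```

Request:
move_arm([
  {"xyz": [0,0,0],"yaw": 0,"claw": 0},
  {"xyz": [0,0,0],"yaw": 0,"claw": 0},
  {"xyz": [0,0,0],"yaw": 0,"claw": 0},
  {"xyz": [0,0,0],"yaw": 0,"claw": 0},
  {"xyz": [0,0,0],"yaw": 0,"claw": 0},
], grip_force=45)

```text
t: 15.08
tcp_pos: [0.5968, -0.0992, 0.0926]
eef_rot: [180.0, 0.0, 88.7]
force: [3.3, 0.5, -1.2]
opening: 0.121
gripper_force: 45.0
```

Request:
move_arm([
  {"xyz": [0,-0.4,0],"yaw": 0,"claw": 0},
  {"xyz": [0,-0.4,0],"yaw": 0,"claw": 0},
  {"xyz": [0,-0.3,0],"yaw": 0,"claw": 0},
  {"xyz": [0,0,0],"yaw": 0,"claw": 0},
  {"xyz": [0,0,0],"yaw": 0,"claw": 0},
])

```text
t: 15.7
tcp_pos: [0.5859, -0.0989, 0.0927]
eef_rot: [180.0, 0.0, 88.7]
force: [6.5, -0.8, -3.1]
opening: 0.122
gripper_force: 45.0
```

Spring force is 6.5 N, so the latch is about 12 mm out. Lifting along the hinge arc.

Request:
move_arm([
  {"xyz": [0.2,0,-0.8],"yaw": 0,"claw": 0},
  {"xyz": [0.25,0,-0.85],"yaw": 0,"claw": 0},
  {"xyz": [0.25,0,-0.8],"yaw": 0,"claw": 0},
  {"xyz": [0.3,0,-0.8],"yaw": 0,"claw": 0},
  {"xyz": [0.3,0,-0.8],"yaw": 0,"claw": 0},
])

```text
t: 16.32
tcp_pos: [0.586, -0.0853, 0.1331]
eef_rot: [180.0, -0.0, 88.7]
force: [7.0, 2.5, -6.7]
opening: 0.121
gripper_force: 45.0
```

Request:
move_arm([
  {"xyz": [0.35,0,-0.8],"yaw": 0,"claw": 0},
  {"xyz": [0.35,0,-0.8],"yaw": 0,"claw": 0},
  {"xyz": [0.4,0,-0.8],"yaw": 0,"claw": 0},
  {"xyz": [0.4,0,-0.75],"yaw": 0,"claw": 0},
  {"xyz": [0.4,0,-0.75],"yaw": 0,"claw": 0},
])

```text
t: 16.95
tcp_pos: [0.5863, -0.066, 0.1719]
eef_rot: [-180.0, -0.0, 88.7]
force: [6.2, 4.4, -7.9]
opening: 0.117
gripper_force: 45.0
```

Request:
move_arm([
  {"xyz": [0.45,0,-0.75],"yaw": 0,"claw": 0},
  {"xyz": [0.45,0,-0.7],"yaw": 0,"claw": 0},
  {"xyz": [0.45,0,-0.7],"yaw": 0,"claw": 0},
  {"xyz": [0,0,0],"yaw": 0,"claw": 0},
  {"xyz": [0,0,0],"yaw": 0,"claw": 0},
])

```text
t: 17.58
tcp_pos: [0.5866, -0.0525, 0.1931]
eef_rot: [-180.0, -0.0, 88.7]
force: [6.9, 4.1, -7.1]
opening: 0.121
gripper_force: 45.0
```

```bash
python3 - <<'E'
from h import *
s=snap('side','side7'); st=arm.state(); print(st['tcp_pos'],st['force'],st['ft_torque'],st['opening'],st['gripper_force'])
E
```

```text
[ 0.58655775 -0.05260431  0.19308384] [ 6.083934    3.45299111 -7.9833022 ] [ 0.43560186 -1.5848635   0.03189493] 0.12239721716005506 44.99466419219971
```

View pics/side7.png

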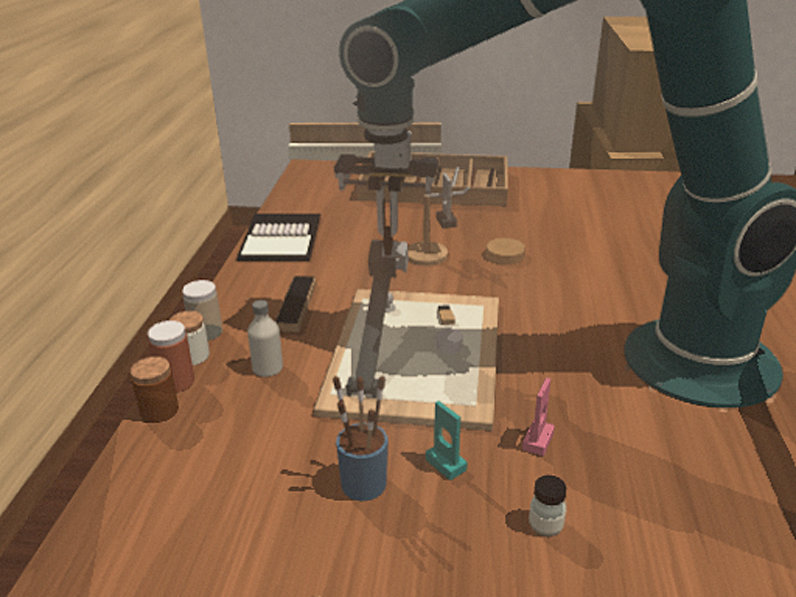

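The bar is up about 10 cm with its coupler at (385,255), held by the tab, with the ball exposed at (390,300). The weight hangs on the peg at (447,205), and the bystanders look unmoved. Handing in.

```bash
python3 -c "
from station import arm; print(arm.job_done())"
```

```text
the job is handed in; nothing more can be done
None
```

The weight hangs by its eye on the peg, released. I pulled the latch about 12 mm, raised the bar end about 10 cm and am still holding it there. The job is handed in; no verdict came back.

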